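# Tug-test the catch of the orange parts case

## Task

Check that the catch of the orange-lidded parts case has really caught: take the lid's black knob and give it a firm tug upward. If the lid gives, press it down again until the catch snaps in. Let go with the lid fully shut, and do not open the blue-lidded case.

Things in the scene. Friction and masses are not known exactly. Their poses are not given: they have to be found in the camera images.
- orange_knob (a point): Middle of the upright black round knob (22 mm across, 34 mm tall) on the orange lid: 23 mm over the lid's flat top, 11 mm under the knob's top; at z = 0.078 when fully shut, about 0.089 uncaught. Lid frame: x from the front (steel clip) to the hinge, y along the hinge, z up. The hinge line is 115 mm behind at z = 0.050. Flat lid for 35 mm to each side along y. Case yaw within 0.3 rad.
- orange_lid (a joint): Orange lid's hinge angle, rad: 0 shut, grows as it lifts (0.1 raises the knob 11.5 mm). Caught: under 0.02, with play of 0.012. Not caught: rests on the catch at 0.06 to 0.095 and looks almost shut. May start either way. Caught, it holds about 20 N at the knob, then lets go: tug with 6 to 10 N. Uncaught it lifts at 1 N, plus the grip's own drag: raise it 10 mm. 12 to 18 N down snaps it in.
- orange_catch: Sprung brass roller in the front wall of the orange-lidded parts case (grey plastic body 140 x 100 x 50 mm, fixed to the table), hidden behind the lid's steel clip, whose bead snaps under it. Origin: the roller's centre, 28 mm over the table, on the case's centre line. Nothing to handle.
- blue_lid (a joint): Hinge angle of the lid of the other case, alike but with a blue lid, rad: 0 shut. It is caught and is to stay shut.

How it is judged (in metres and radians):
On the way:
1. the orange lid was tugged: either it gave and rose well clear of the catch, or the catch held it down against a pull of a few newtons ((value of joint orange_lid above 0.12 rad or (value of joint orange_lid below 0.018 rad and contact force between orange_catch and anything else above 2.5 N))), for 0.1 s.
At the end, for the whole second after the job is handed in: The orange lid is fully down and caught (hinge below 0.03 rad, under 4 mm at the front) and at rest; the blue lid is still shut (below 0.05 rad) (value of joint orange_lid below 0.03 rad and velocity of joint orange_lid below 0.05 rad/s and value of joint blue_lid below 0.05 rad); the robot touches nothing.
It fails at once if the blue-lidded case was opened (value of joint blue_lid above 0.06 rad).
It also fails if it takes over 43 s, if anything falls off the work surface, if the arm or the gripper's body presses on something with over 40 N, if the wrist force passes 120 N, or if a joint passes its speed limit or range.

## Robot

A 7-joint arm with a two-finger parallel gripper is mounted at the origin on a cart in front of the work surface, level with it; the furniture and walls round the work are solid. World frame = base frame: x ahead of the robot, y to its left, z up, the work surface at z = 0. Lengths are in mm, angles in rad, forces in N, time in s.
With the tool pointing down it reaches from about 400 to 925 mm from the base axis. Payload 4.1 kg.
Tool frame: the origin (TCP) lies at the very end of the fingers, on their centre line; the grasp point (between the pads) lies 19 mm behind it; z points along the fingers, y is the line along which they close (so a half turn about z gives the same grasp; the last joint's range is limited). The gripper opens to 85 mm and grips with 20 to 120 N. Pads are 22 mm wide; open, the fingers measure 114 mm over their backs; the gripper's body (76 mm by 85 mm) begins 54 mm behind the grasp point. The pads swing forward as they close: fully open they stand 13 mm farther back than shut.
Start: joints at [-0.099, 0.398, 0.045, 1.537, -0.019, 1.207, -0.051], TCP at [650.034, 0.031, 231.347] pointing down, gripper open.
Joint ranges: [-2.82, 2.82], [-0.49, 2.23], [-1.37, 1.46], [0, 2.46], [-1.36, 4.5], [0.23, 2], [-2.94, 2.94]. Speed limits (rad/s): [2.57, 2.57, 3.14, 3.14, 3.14, 3.14, 3.14].

## Interface

Orientations are given as a 3x3 rotation matrix whose columns are the frame's x, y, z axes.
In Python, from plant import * gives the robot as it stands. The module is installed in compiled form; this text tells all that it offers. Calls block until the motion is done:
- move_ptp(position, orientation): joint-space move of the TCP to a pose.
- line_to(position, orientation=None, velocity=150, contact_N=None): straight line of the TCP; orientation=None keeps the orientation; velocity is the mean speed in mm/s. With contact_N (N) it stops when the force on the tool has changed by that much, and returns True; else False.
- move_j(angles): joint-space move.
- move_gripper(opening, force=None): opening from 0.0 (shut) to 1.0 (fully open); force is the grip in N (None keeps the last); returns when the fingers have stopped.
- pause(seconds).
- solve_ik(position, orientation): joint angles nearest the present ones, or None.
- read_state(): the state.
- read_camera(name): name is "scene" or "side" or "wrist"; returns the picture (480x640x3 uint8, red, green, blue); there is no depth.
- get_calibration(name): a dict with "fx", "fy", "cx", "cy" (pixels), "world_from_camera" (4x4, takes a point from camera to world coordinates). Camera axes: x right, y down, z forward; pixel columns grow to the right and rows downward; lengths in mm; the calibration is good to about 2 mm. A picture is of the moment at which its call begins: read the wrist's pose just before it. get_calibration takes no time and is no camera call; for the wrist camera it gives the pose at the moment of the call.
A pose or a line that the arm cannot do raises IKError and nothing moves.
- job_done(): hands the job in; it is judged then, once.
The state is a dict: "time_s": time; "qpos": joint angles; "qd": joint speeds; "joint_efforts": joint torques, N m; "tool_pos": TCP position; "eef_rot": TCP orientation; "force": force on the tool from outside, world axes, zero at the start; "torque": the same for the moment, N m; "finger_gap": opening from 0.0 (shut) to 1.0 (fully open); "grip_force": force on a finger pad.
Only numpy, scipy, OpenCV 4.12 (cv2) and the standard library are available. Lean on these libraries where they do the work, as an engineer would, in place of code of your own. Each camera call takes 0.05 s, during which the arm holds its last target. There are 200 camera calls.

## Working session

There is one attempt and no reset: what is moved stays moved. The work goes in short steps, each a Python script; the robot and the scene stay as the last script left them, time stands still between calls to the robot, and variables do not carry over. Pictures are saved under pics/ and viewed, at most 10 in all, crops included, and the job is handed in when it is done.

```bash
mkdir -p pics
python3 - <<'E'
from plant import *
import cv2
for n in("scene","side"):
    im=read_camera(n); cv2.imwrite(f"pics/{n}0.png",im[:,:,::-1]); c=get_calibration(n); print(n,c["fx"],c["cx"],c["cy"],c["world_from_camera"].round(2).tolist())
print(read_state()["time_s"],read_state()["force"])
E
```

```text
scene 435.85247501668835 322.8497257839387 232.92867202639698 [[0.82, -0.25, 0.52, 131.89], [-0.58, -0.33, 0.75, -619.1], [-0.01, -0.91, -0.41, 461.68], [0.0, 0.0, 0.0, 1.0]]
side 483.65559921832033 314.26508424928704 244.59784866584573 [[0.89, -0.19, 0.41, 228.55], [-0.46, -0.35, 0.82, -669.42], [-0.01, -0.92, -0.4, 444.17], [0.0, 0.0, 0.0, 1.0]]
0.1 [-0.29987178 -0.33196911 -0.57201339]
```

View pics/scene0.png

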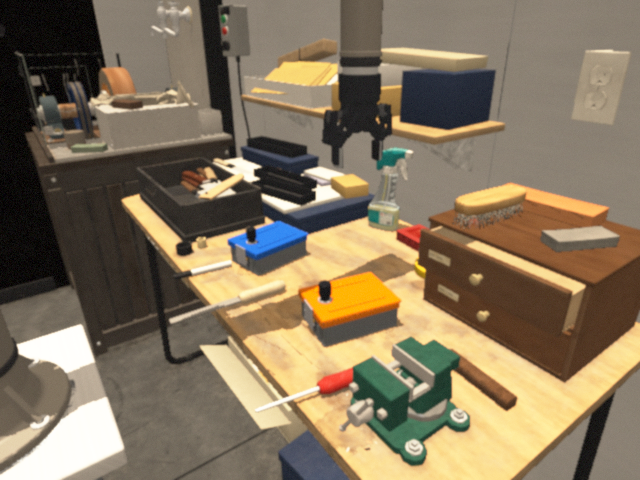

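View pics/side0.png

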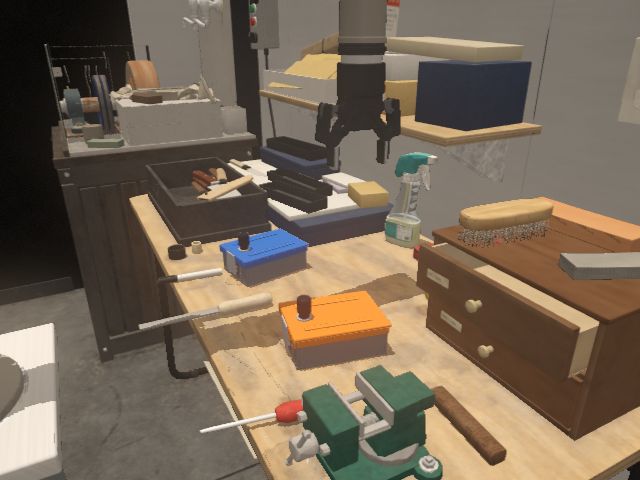

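The orange knob shows at scene (325,291) and side (304,308), on the front (robot-facing) side of the lid. The blue case is farther left and the vise is on the right. Next I'll triangulate the knob and estimate the yaw from the orange mask.

```bash
cat > h.py <<'E'
from plant import *
import cv2, numpy as np
def ray(c,u,v):
    M=c["world_from_camera"]; d=M[:3,:3]@[(u-c["cx"])/c["fx"],(v-c["cy"])/c["fy"],1]
    return M[:3,3],d/np.linalg.norm(d)
def onz(c,u,v,z):
    o,d=ray(c,u,v); return o+d*(z-o[2])/d[2]
def tri(rs):
    A=sum(np.eye(3)-np.outer(d,d) for o,d in rs); b=sum((np.eye(3)-np.outer(d,d))@o for o,d in rs)
    return np.linalg.solve(A,b)
def orange(im):
    h=cv2.cvtColor(im,cv2.COLOR_RGB2HSV); m=cv2.inRange(h,(8,200,150),(20,255,255))
    cs,_=cv2.findContours(m,cv2.RETR_EXTERNAL,cv2.CHAIN_APPROX_NONE); return max(cs,key=cv2.contourArea)[:,0]
def down(yaw):  # tool y along case y
    c,s=np.cos(yaw),np.sin(yaw); return np.array([[c,s,0],[s,-c,0],[0,0,-1.]])
E
python3 - <<'E'
from h import *
rs=[]
for n,uv in(("scene",(325,291)),("side",(304,308))):
    c=get_calibration(n); im=cv2.imread(f"pics/{n}0.png")[:,:,::-1].copy()
    rs.append(ray(c,*uv)); print(n,"knob@78",onz(c,*uv,78).round(1),"@89",onz(c,*uv,89).round(1))
    k=orange(im); P=np.array([onz(c,u,v,53)[:2] for u,v in k],np.float32)
    r=cv2.minAreaRect(P); print(r, cv2.boundingRect(k))
print(tri(rs).round(1)); s=read_state(); print(s["eef_rot"].round(2).tolist())
c=get_calibration("wrist");print(c["fx"],(s["eef_rot"].T@(c["world_from_camera"][:3,3]-s["tool_pos"])).round(1),(s["eef_rot"].T@c["world_from_camera"][:3,:3]).round(2).tolist())
E
```

```text
scene knob@78 [ 489.5 -115.3   78. ] @89 [ 479.2 -129.8   89. ]
((522.5543823242188, -166.80470275878906), (50.11623764038086, 151.0078125), 68.13540649414062) (314, 297, 86, 30)
side knob@78 [ 490.5 -118.3   78. ] @89 [ 482.6 -134.8   89. ]Traceback (most recent call last):
  File "<stdin>", line 6, in <module>
  File "h.py", line 13, in orange
    cs,_=cv2.findContours(m,cv2.RETR_EXTERNAL,cv2.CHAIN_APPROX_NONE); return max(cs,key=cv2.contourArea)[:,0]
                                                                             ~~~^^^^^^^^^^^^^^^^^^^^^^^^
ValueError: max() iterable argument is empty
```

Run:
```python
from h import *
s=read_state(); print(s["eef_rot"].round(2).tolist())
c=get_calibration("wrist");print(c["fx"],(s["eef_rot"].T@(c["world_from_camera"][:3,3]-s["tool_pos"])).round(1),(s["eef_rot"].T@c["world_from_camera"][:3,:3]).round(2).tolist())
move_ptp([490,-117,240],s["eef_rot"])
pause(.2)
c=get_calibration("wrist"); im=read_camera("wrist"); np.save("w1.npy",c["world_from_camera"]); cv2.imwrite("pics/w1.png",im[:,:,::-1])
s=read_state(); print(s["tool_pos"],s["time_s"],s["force"],s["qpos"])
```

```text
[[-0.0, 1.0, -0.0], [1.0, 0.0, -0.0], [-0.0, -0.0, -1.0]]
367.42751308756914 [  81.9    0.6 -141.6] [[-0.0, -0.95, -0.32], [1.0, -0.0, 0.0], [-0.0, -0.32, 0.95]]
[ 491.08383695 -115.93777775  239.72364306] 1.1583 [0.7379112  0.36742886 0.03131976] [ 0.05769689  0.13195931  0.09833018  1.86665663 -0.01386311  1.14558197
  0.16318285]
```

View pics/w1.png

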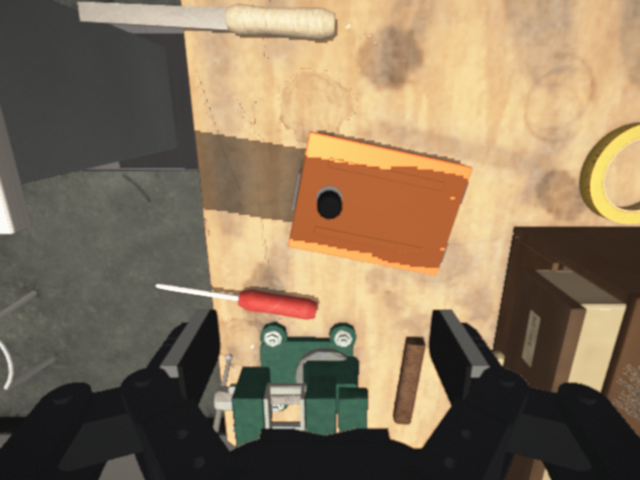

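The knob's top is at (329,204) in the wrist view, and the lid's corners are about (310,132), (470,165), (439,274) and (290,244). Image right is +x, so the yaw is slightly negative. There is free lid on both sides of the knob along its y.

Run:
```python
from h import *
c=get_calibration("wrist"); c["world_from_camera"]=np.load("w1.npy")
im=cv2.imread("pics/w1.png"); 
roi=np.zeros((480,640),np.uint8); roi[115:290,270:490]=255
h=cv2.cvtColor(im,cv2.COLOR_BGR2HSV); m=cv2.inRange(h,(5,190,100),(22,255,255))&roi
k=max(cv2.findContours(m,0,1)[0],key=cv2.contourArea)[:,0]
for z in(50,55,60):
    r=cv2.minAreaRect(np.array([onz(c,u,v,z)[:2] for u,v in k],np.float32)); print(z,r)
kb=cv2.inRange(h[...,2],0,60)&0; g=(h[185:225,310:350,2]<50).astype(np.uint8)
M=cv2.moments(g,True); u,v=310+M['m10']/M['m00'],185+M['m01']/M['m00']; ys,xs=np.nonzero(g); print(u,v,xs.min()+310,xs.max()+310,ys.min()+185,ys.max()+185,g.sum())
for z in(78,89,100): print(z,onz(c,u,v,z).round(1))
rs=[ray(get_calibration(n),*p) for n,p in(("scene",(325,291)),("side",(304,308)))]+[ray(c,u,v)]
print(tri(rs).round(1))
```

```text
Traceback (most recent call last):
ValueError: max() iterable argument is empty
```

Run:
```python
from h import *
c=get_calibration("wrist"); c["world_from_camera"]=np.load("w1.npy")
im=cv2.imread("pics/w1.png"); h=cv2.cvtColor(im,cv2.COLOR_BGR2HSV); print(h[200,400],h[145,350],h[100,300],h[204,329],h[204,300])
roi=np.zeros((480,640),np.uint8); roi[115:290,270:490]=255
s0=int(min(h[200,400,1],h[145,350,1]))-25
m=cv2.inRange(h,np.array([3,s0,80]),np.array([25,255,255]))&roi
k=max(cv2.findContours(m,cv2.RETR_EXTERNAL,cv2.CHAIN_APPROX_NONE)[0],key=cv2.contourArea)[:,0]
for z in(50,55,60):
    r=cv2.minAreaRect(np.array([onz(c,u,v,z)[:2] for u,v in k],np.float32)); print(z,r)
g=(h[185:225,310:350,2]<50).astype(np.uint8)
M=cv2.moments(g,True); u,v=310+M['m10']/M['m00'],185+M['m01']/M['m00']; ys,xs=np.nonzero(g); print(u,v,xs.min()+310,xs.max()+310,ys.min()+185,ys.max()+185,g.sum())
for z in(78,89,100): print(z,onz(c,u,v,z).round(1))
rs=[ray(get_calibration(n),*p) for n,p in(("scene",(325,291)),("side",(304,308)))]+[ray(c,u,v)]
print(tri(rs).round(1))
```

```text
[ 11 178 183] [ 20 139 253] [ 17 107 232] [165  18  29] [ 11 178 183]
50 ((540.017333984375, -116.0465316772461), (110.55178833007812, 150.37501525878906), 78.15233612060547)
55 ((539.2926025390625, -114.80621337890625), (108.88391876220703, 148.1062774658203), 78.15233612060547)
60 ((538.5680541992188, -113.5658950805664), (107.21604919433594, 145.83763122558594), 78.15233612060547)
328.98622047244095 203.97834645669292 318 340 191 217 508
78 [ 495.9 -106.3   78. ]
89 [ 495.7 -103.7   89. ]
100 [ 495.6 -101.   100. ]
[ 495.6 -107.6   71.4]
```

Yaw is -0.207. The knob from its own pixels is (495.5, -105), and from the lid's centre it is (495.3, -105.6), so they agree. Now I'll grasp at a height that works whether or not the lid is caught.

Run:
```python
from h import *
R=down(-0.207); K=np.array([495.5,-105.3])
for A in(R,R@np.diag([-1,-1,1.])): print(solve_ik([*K,150],A))
q=[solve_ik([*K,150],A) for A in(R,R@np.diag([-1,-1,1.]))]
A=[R,R@np.diag([-1,-1,1.])][int(q[0] is None or (q[1] is not None and abs(q[1][6])<abs(q[0][6])))]
np.save("R.npy",A)
move_gripper(0.5,60); move_ptp([*K,150],A); pause(.3)
c=get_calibration("wrist"); np.save("w2.npy",c["world_from_camera"]); cv2.imwrite("pics/w2.png",read_camera("wrist")[:,:,::-1])
s=read_state(); print(s["tool_pos"],s["time_s"],s["force"],s["finger_gap"])
```

```text
[-0.0934837   0.23166955  0.25168345  1.97279818 -0.07058837  0.94536092
 -1.58467954]
[ 0.15400493  0.22646104 -0.03337606  1.96643204  0.00921899  0.94884155
  1.47990546]
[ 495.58295797 -105.28910906  150.14967553] 3.2 [ 0.52480934 -0.45575711 -0.3478374 ] 0.49868997877896515
```

View pics/w2.png

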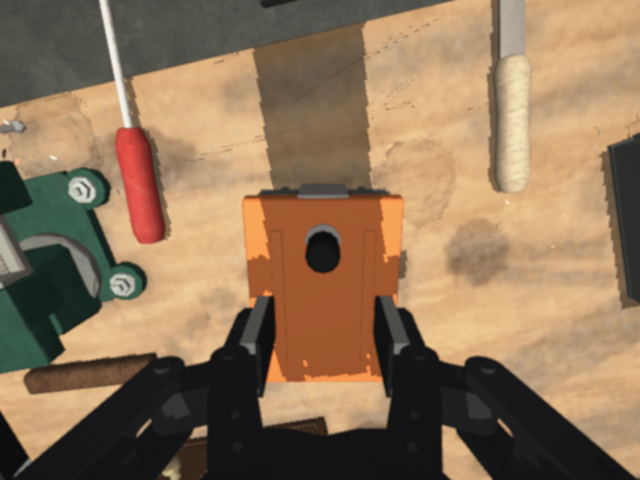

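The lid is square in the view. The knob's top is at (322,254), centred between the fingertips (about 270 and 378). Next I'll descend and grip.

Run:
```python
from h import *
c=get_calibration("wrist"); c["world_from_camera"]=np.load("w2.npy"); print(onz(c,322,254,89).round(1),onz(c,322,254,100).round(1))
K=[495.5,-105.3]
print(line_to([*K,95],velocity=80), line_to([*K,68],velocity=25,contact_N=3))
s=read_state(); print(s["tool_pos"],s["force"]); z=s["tool_pos"][2]
move_gripper(0.0,60); pause(.3)
s=read_state(); print(s["tool_pos"],s["time_s"],s["force"],s["finger_gap"],s["grip_force"])
```

```text
[ 492.5 -106.4   89. ] [ 488.3 -105.5  100. ]
False False
[ 495.65325792 -105.32614751   68.16244105] [-0.41082842 -0.05519097  0.58163306]
[ 495.40581678 -106.28973573   68.46071485] 5.9083 [-2.31063252 -2.43200658  5.88055755] 0.22706585142521807 58.74544464983046
```

Run:
```python
from h import *
s=read_state(); p0=np.array([495.5,-105.3,68.0]); n=0
for i in range(1,45):
    d=.4*i; line_to(p0+[0,0,d],velocity=8); s=read_state(); f=s["force"]
    if i%3==0 or f[2]<-6: print(d,s["tool_pos"].round(2),f.round(1),round(s["time_s"],2))
    if f[2]<-7: break
    if d>14: break
pause(.4); s=read_state(); print(s["tool_pos"].round(2),s["force"].round(1),s["finger_gap"],s["grip_force"],s["time_s"])
```

```text
1.2000000000000002 [ 495.47 -106.21   68.79] [ 1.6 -6.3 -1.8] 6.66
2.4000000000000004 [ 495.72 -106.28   69.93] [ 0.4 -5.9 -2.7] 7.41
3.2 [ 495.74 -106.29   70.12] [ 2.4 -5.3 -7.6] 7.91
[ 495.75 -106.29   70.11] [ 3.4 -5.7 -6.5] 0.22673274979828942 59.147499622777104 8.3083
```

Run:
```python
from h import *
p0=np.array([495.5,-105.3,68.0])
for i in range(9,25):
    d=.4*i; line_to(p0+[0,0,d],velocity=8); s=read_state(); f=s["force"]
    print(d,s["tool_pos"].round(2),f.round(1),s["finger_gap"])
    if f[2]<-8.7 or d>9: break
pause(.5); s=read_state(); print(s["tool_pos"].round(2),s["force"].round(1),s["time_s"])
cv2.imwrite("pics/s3.png",cv2.resize(read_camera("side")[220:400,220:460,::-1],None,fx=3,fy=3,interpolation=2))
```

```text
3.6 [ 495.75 -106.27   70.18] [ 3.6 -5.9 -9.8] 0.2292521450167448
[ 495.75 -106.29   70.2 ] [  4.4  -6.3 -10.5] 9.0583
```

View pics/s3.png

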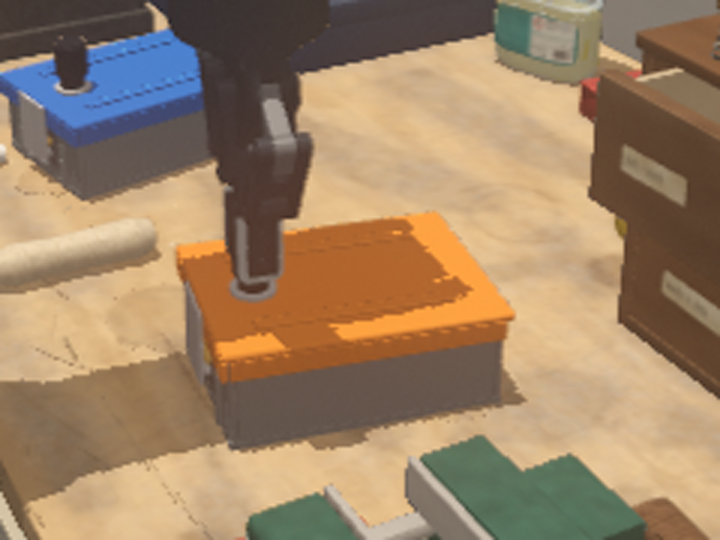

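The tug reached 10.5 N and the lid moved only 0.1 mm after its small free play, so the catch holds. The picture shows the lid seated on the body with the fingers still on the knob. I'll unload, release and retreat.

Run:
```python
from h import *
line_to([495.5,-105.8,68.8],velocity=8); s=read_state(); print(s["tool_pos"].round(2),s["force"].round(1))
move_gripper(0.5); pause(.2); s=read_state(); print(s["tool_pos"].round(2),s["force"].round(1),s["finger_gap"])
line_to([495.5,-105.3,170],velocity=80); pause(.5); s=read_state(); print(s["force"].round(1),s["time_s"])
cv2.imwrite("pics/s4.png",cv2.resize(read_camera("side")[220:400,220:460,::-1],None,fx=3,fy=3,interpolation=2))
```

```text
[ 495.4  -106.23   68.63] [-0.1 -5.3 -1.8]
[ 495.55 -105.45   68.83] [ 0.2 -0.5 -0.7] 0.49651848050420044
[ 0.4  0.9 -0.7] 12.0833
```

View pics/s4.png

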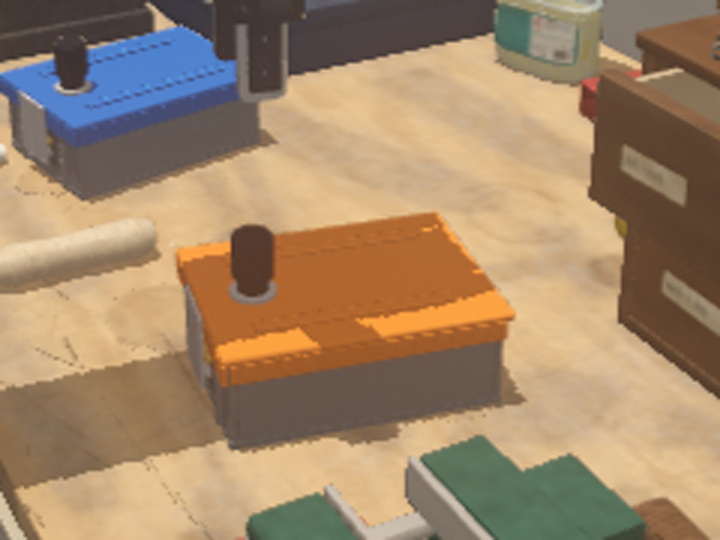

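The lid looks the same as under the pull, seated on its rim. The knob stands free at (253,260) in the crop, the blue lid is shut, and the gripper is clear.

```bash
python3 -c "
from plant import *
print(job_done())"
```

```text
the job is handed in; nothing more can be done
None
```

The orange lid's catch had already caught: it held an upward tug of about 10 N with no more than its free play, so no pressing was needed. I released it fully shut, left the blue case untouched, and handed the job in just after 12 s on the robot's clock.

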